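# Clip a tube into the reader and hold its shutter slide at the mark

### The job

Take the capped tube from its rest and press it down past the sprung jaw of the tube reader until it lies fully home in the fork clip, its middle midway between the two prongs (cap to either side), with the jaw closed over it, and let go of it. Then take the reader's spring-return shutter slide by its T grip, pull it out until its pointer stands at the index mark, and keep it there: the program finishes while the gripper is still holding the slide at the mark. Leave the dropper bottle and the jar where they are.

Things in the scene. Friction and masses are not known exactly. Their poses are not given: they have to be found in the camera images.
- tube: loose capped sample tube: white, 16 mm in diameter, grey cap 18 mm in diameter, about 30 g. Origin on its axis, 60 mm from the round end and 66 mm from the cap's end; its x axis runs along the tube to the cap (cap from x = 46 to 66 mm). Starts lying level in the rest, its axis 46 mm above the bench
- rest: low grey rest that the tube starts in, fixed: foot plate 60 x 100 mm, 10 mm thick, with two saddles 8 mm thick under the tube's x = -34 and +34 mm (60 mm free between them for fingers), their tops level with the tube's axis. Origin at the centre of its underside; the tube lies along its y
- reader: the tube reader, fixed: low white bench instrument 300 (x) x 310 (y) mm; -x is its front, on the robot's side. Origin at the centre of its underside. Base 12 mm thick; housing 75 mm high along the back from x = 75 mm; fork clip at y = +65 mm, shutter slide at y = -65 mm under a cover 34 mm high
- seat (a point): where the tube's origin belongs when clipped in the reader's fork: 68 mm above the bench, midway between two aluminium prongs 8 mm thick at y = -34 and +34 mm. Axes are the reader's; the seated tube lies along y, cap either way. Each prong has an upward slot 19 mm wide, its far (+x) wall flaring out to 23 mm above the seat. Between the prongs all is 34 mm or more below the seat
- jaw (a joint): hinge angle (rad) of the sprung steel jaw, which shuts both slots from the front (-x) side: 0 closed, grows as it swings to the front, stop at 0.6. Its tips reach over the tube's middle 10 mm above the seat; its ramp rises steeply from there, leaning to the front, to 36 mm above it. The tube pressed straight down pushes it about 0.13 rad aside with 3 to 12 N; it snaps back over the tube
- slide: spring-return shutter slide with a black T grip. Origin at the centre of the grip bar: 12 mm along x, 44 mm along y, 14 mm high, 66 mm above the bench, on a stem 9 x 12 mm; around it nothing is over 34 mm high. Axes are the reader's: it pulls out along -x, travel 78 mm, starts fully in. The spring draws it back with 3 N at first, 0.8 N more per 10 mm
- pointer (a point): tip of the slide's steel pointer, moving with the slide: 55 mm to the -y side of the grip's centre, at the same x, 40 mm below it; axes as the slide
- mark: index mark: dark steel block on the reader's rail beside the pointer, 10 mm along x, 18 mm along y, 14 mm high. Origin at the centre of its underside, 12 mm above the bench; axes are the reader's. It stands 35 to 62 mm out (-x) from where the pointer starts. The pointer is at the mark when both have the same x in the reader's axes
- dropper: bystander: small white dropper bottle with a green cap, 28 mm in diameter, 62 mm high; origin at the centre of its underside
- jar: bystander: white jar with a yellow lid, 60 mm in diameter, 70 mm high; origin at the centre of its underside

How it is judged:
On the way, in this order (a step that is already met when the one before it is completed fails the run):
1. the tube, above the fork, pushes the jaw aside (value of joint jaw above 0.07 rad and distance between tube and seat below 0.04 m).
2. the tube is home in the fork, the jaw closed over it, and let go (x of tube in the frame of seat between -0.003 and 0.003 m and y of tube in the frame of seat between -0.009 and 0.009 m and z of tube in the frame of seat between -0.003 and 0.003 m and angle between the x axis of tube and the y axis of seat, either way round below 0.08 rad and value of joint jaw below 0.06 rad and contact force between the fingers and tube below 0.1 N), for 0.3 s.
At the end, for the whole second after the job is handed in: tube in the fork: axis within 3 mm across and in height, 9 mm along, 0.08 rad, jaw under 0.06 rad, fingers off it; slide pointer within 5 mm of the mark's middle along its travel, at rest, held by the fingers (over 2 N), touched by no loose thing; bystanders not displaced (all of step 2 and x of pointer in the frame of mark between -0.005 and 0.005 m and linear speed of slide below 0.01 m/s and contact force between the fingers and slide above 2 N and linear speed of tube below 0.02 m/s and contact force between slide and dropper below 0.2 N and contact force between slide and jar below 0.2 N and contact force between slide and tube below 0.2 N); the arm keeps its last pose, push and grip.
It fails at once if the dropper is moved more than 25 mm or tipped (distance of dropper from where it was at the start of the episode above 0.025 m or angle between dropper's own z axis and vertical above 0.4 rad).
It fails at once if the jar is moved more than 25 mm or tipped (distance of jar from where it was at the start of the episode above 0.025 m or angle between jar's own z axis and vertical above 0.4 rad).
It also fails if it takes over 43 s, if anything falls off the work surface, if the arm or the gripper's body presses on something with over 40 N, if the wrist force passes 120 N, or if a joint passes its speed limit or range.

### The arm

A 6-joint arm with a two-finger parallel gripper is mounted at the origin on the work surface. World frame = base frame: x ahead of the robot, y to its left, z up, the work surface at z = 0. Lengths are in m, angles in rad, forces in N, time in s.
With the tool pointing down it reaches from about 0.375 to 0.975 m from the base axis. Payload 3.8 kg.
Tool frame: the origin (TCP) lies at the very end of the fingers, on their centre line; the grasp point (between the pads) lies bot.hold_point_z behind it (bot.hold_point_z is the distance from the TCP to the grasp point, in m); z points along the fingers, y is the line along which they close (so a half turn about z gives the same grasp; the last joint's range is limited). The gripper opens to 85 mm and grips with 20 to 120 N. Pads are 22 mm wide; open, the fingers measure 114 mm over their backs; the gripper's body (76 mm by 85 mm) begins 54 mm behind the grasp point. The pads swing forward as they close: fully open they stand 13 mm farther back than shut.
Start: joints at [1.125, 0.264, 1.604, -0, 1.274, -0.037], TCP at [0.268, 0.619, 0.231] pointing down, gripper open.
Joint ranges: [-2.63, 2.63], [-0.94, 2.18], [0.31, 2.57], [-1.31, 4.45], [0, 2.66], [-2.55, 2.55]. Speed limits (rad/s): [2.57, 2.57, 3.14, 3.14, 3.14, 3.14].

### API

Orientations are given as a rotation vector (axis times angle).
In Python, from workcell import bot gives the robot as it stands.
- The arm moves only by the tool drive_effector, called after "Emit:" as name(argument=value, ...), one argument or row to a line, values as JSON. Schema: {"type":"object","properties":{"ticks":{"type":"array","items":{"type":"array","items":{"type":"number"},"minItems":4,"maxItems":4},"minItems":1,"maxItems":5},"finger_gap":{"type":"number"},"force":{"type":"number"},"only":{"type":"string"},"quiet":{"type":"boolean"},"lines":{"type":"string"}},"required":["ticks"],"additionalProperties":false}. ticks is a list of rows, 1 to 5 of them, each of 4 numbers: dx, dy, dz in m, then a turn about the tool's z in rad; each row shifts and turns the commanded pose from where the row before left it, along the tool's axes as they then stand; what a row does not reach is not made up. A row lasts 1/8 s, in which the tool goes at most 0.0625 m and 0.188 rad, less where a joint would pass 70% of its speed; a pose out of reach is approached as far as the arm can. finger_gap is the opening from 0.0 (shut) to 1.0 (fully open), set as the call begins (left out keeps the last). The fingers move at their own pace and stop on an object; force is the grip in N (left out, the last holds). Time passes only in rows, so rows that do not move let the fingers close. The tool returns the time, the measured TCP pose, the force, the opening and the grip force at its end. only (a regular expression) keeps the lines of the reply that match it, lines (a string "A,B") keeps lines A to B, and quiet returns only ok. Input that does not fit is refused with a message, and nothing moves.
- bot.read_state(): the state, without advancing time (a new reading comes with each control period).
- bot.read_camera(name): name is "scene" or "top"; returns the picture (420x560x3 uint8, red, green, blue); there is no depth.
- bot.camera_info(name): a dict with "intrinsics" (3x3 intrinsics, pixels), "extrinsics" (4x4, takes a point from camera to world coordinates). Camera axes: x right, y down, z forward; pixel columns grow to the right and rows downward; lengths in m; the calibration is good to about 2 mm. A picture is of the moment at which its call begins. camera_info takes no time and is no camera call.
- bot.finish_job(): hands the job in; it is judged then, once.
The state is a dict: "time": time; "q": joint angles; "joint_vel": joint speeds; "joint_torque": joint torques, N m; "tool_pos": TCP position; "tcp_rot": TCP orientation; "wrist_force": force on the tool from outside, world axes, zero at the start; "torque": the same for the moment, N m; "width": opening from 0.0 (shut) to 1.0 (fully open); "grip_force": force on a finger pad.
Only numpy, scipy, OpenCV 4.12 (cv2) and the standard library are available. Lean on these libraries where they do the work, as an engineer would, in place of code of your own. Each camera call takes 0.05 s, during which the arm holds its last target. There are 200 camera calls.

## Working session

There is one attempt and no reset: what is moved stays moved. The work goes in short steps, Python scripts to look and compute and a tool call to move; the robot and the scene stay as the last step left them, time stands still between calls to the robot, and variables do not carry over. Pictures are saved under pics/ and viewed, at most 10 in all, crops included, and the job is handed in when it is done.

```bash
ls; mkdir -p pics; python3 - <<'E'
from workcell import bot
import cv2,numpy as np
np.set_printoptions(precision=4,suppress=True)
for n in("scene","top"):
    cv2.imwrite(f"pics/{n}0.png",cv2.resize(bot.read_camera(n)[:,:,::-1],(800,600),interpolation=cv2.INTER_CUBIC))
    c=bot.camera_info(n);print(c["intrinsics"],c["extrinsics"])
print(bot.hold_point_z,bot.read_state())
E
```

```text
pics
workcell.py
[[395.6619   0.     281.0775]
 [  0.     395.6619 211.1525]
 [  0.       0.       1.    ]] [[-0.0775  0.7129 -0.697   1.3035]
 [ 0.9969  0.0623 -0.0472 -0.0338]
 [ 0.0097 -0.6985 -0.7155  0.7828]
 [ 0.      0.      0.      1.    ]]
[[387.4589   0.     275.702 ]
 [  0.     387.4589 202.5027]
 [  0.       0.       1.    ]] [[-0.0258 -0.9809  0.1929  0.392 ]
 [-0.9992  0.0313  0.0256 -0.0835]
 [-0.0311 -0.192  -0.9809  1.1319]
 [ 0.      0.      0.      1.    ]]
0.0187 {'time': 0.1, 'q': array([ 1.1251,  0.2647,  1.6052, -0.    ,  1.2737, -0.0369]), 'joint_vel': array([-0.0007, -0.0014, -0.0016,  0.0007,  0.0008,  0.0018]), 'joint_torque': array([ -0.0003, -51.6709, -36.8589,  -0.0002,   0.0063,  -0.    ]), 'tool_pos': array([0.268 , 0.6188, 0.2301]), 'tcp_rot': array([-0.6376, -3.0757,  0.0031]), 'wrist_force': array([ 0.3334, -0.7633, -0.5531]), 'torque': array([-0.0125,  0.0197, -0.0095]), 'grip_force': 0.0, 'width': 0.9991769232815456}
```

View pics/top0.png

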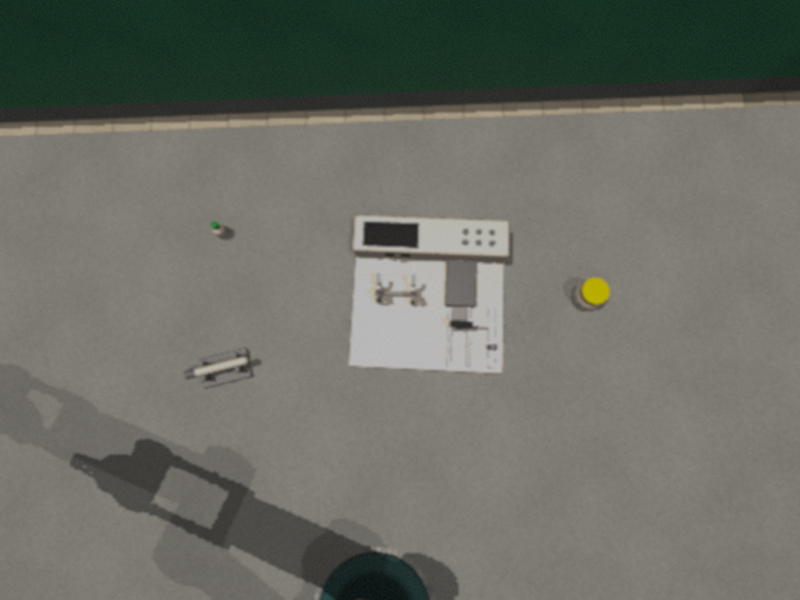

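View pics/scene0.png

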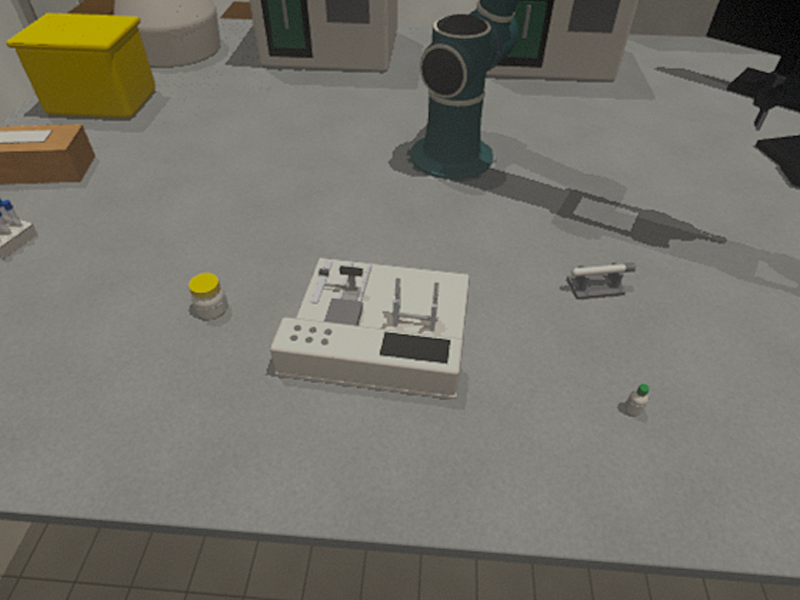

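The top view shows the tube from about (187,374) to (258,362), the reader at (350–508, 215–372) and the slide grip near (461,325). The mark is near (491,347), the dropper at (217,229) and the jar at (595,292). I'll enlarge the details.

```bash
cat > h.py <<'E'
from workcell import bot
import cv2,numpy as np
np.set_printoptions(precision=4,suppress=True)
def crop(n,u0,v0,w,h,s):
    im=bot.read_camera(n)[v0:v0+h,u0:u0+w,::-1]
    im=cv2.resize(im,(w*s,h*s),interpolation=cv2.INTER_CUBIC)
    for k in range(0,w,10): cv2.putText(im,str(u0+k),(k*s,8),0,.3,(0,0,255)); cv2.line(im,(k*s,0),(k*s,4),(0,0,255))
    for k in range(0,h,10): cv2.putText(im,str(v0+k),(0,k*s+4),0,.3,(0,0,255))
    return im
def w(n,u,v,z):
    c=bot.camera_info(n);E=c["extrinsics"]
    d=E[:3,:3]@np.linalg.solve(c["intrinsics"],[u,v,1.]);o=E[:3,3]
    return o+d*(z-o[2])/d[2]
def px(n,p):
    c=bot.camera_info(n);E=c["extrinsics"]
    q=c["intrinsics"]@(E[:3,:3].T@(np.array(p)-E[:3,3]));return q[:2]/q[2]
E
python3 - <<'E'
from h import *
a=crop("top",240,145,125,120,6);cv2.imwrite("pics/a.png",a[:600])
cv2.imwrite("pics/b.png",crop("scene",185,175,150,98,5))
t=np.vstack([crop("top",125,238,65,37,8),crop("scene",392,178,65,37,8)]);cv2.imwrite("pics/t.png",t)
E
```

```text
(no output)
```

View pics/a.png

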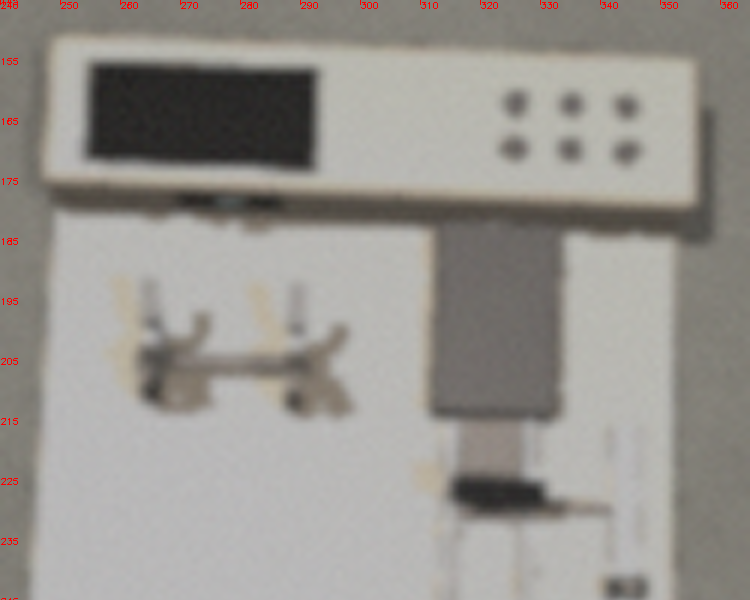

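View pics/b.png

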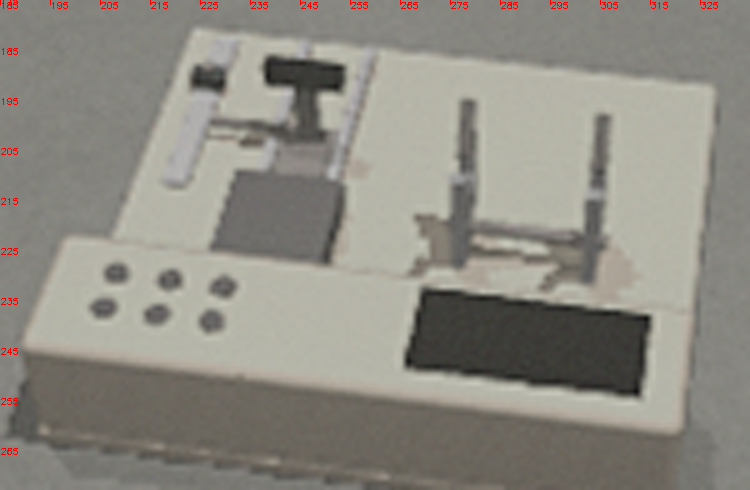

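View pics/t.png

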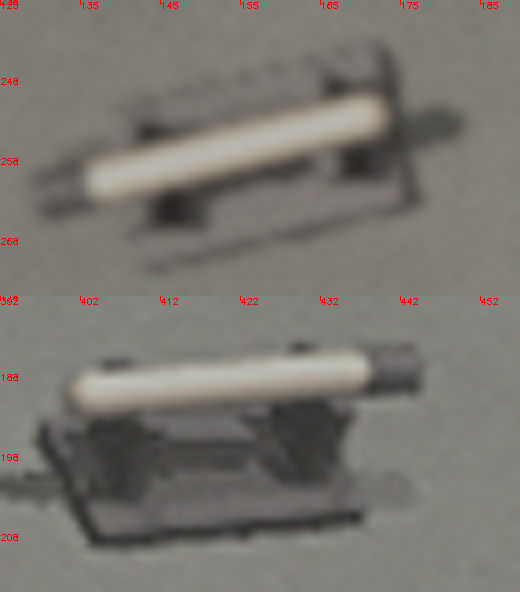

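The crops show the cap on the +y side of the tube, with its round end near top pixel (173,252) and the cap edge near (136,260). The reader corners, grip, pointer tip and mark can all be read too. Next I'll fit poses.

```bash
python3 - <<'E'
from h import *
from scipy.optimize import least_squares
T=lambda x,y:("top",240+(x+.5)/6-.5,145+(y+.5)/6-.5)
S=lambda x,y:("scene",185+(x+.5)/5-.5,175+(y+.5)/5-.5)
obs=[(T(50,37),(.15,.155,.075)),(T(697,60),(.15,-.155,.075)),(T(697,206),(.075,-.155,.075)),(T(43,178),(.075,.155,.075)),
 (("top",244.8,256),(-.15,.155,.012)),(("top",351.8,260.5),(-.15,-.155,.012)),
 (S(195,28),(-.15,-.155,.012)),(S(716,86),(-.15,.155,.012)),(S(65,236),(.075,-.155,.075)),(S(693,310),(.075,.155,.075)),
 (S(25,348),(.15,-.155,.075)),(S(682,430),(.15,.155,.075))]
R=lambda p,l:np.array([p[0]+np.cos(p[2])*l[0]-np.sin(p[2])*l[1],p[1]+np.sin(p[2])*l[0]+np.cos(p[2])*l[1],l[2]])
f=lambda p:np.array([px(o[0],R(p,l))-o[1:] for o,l in obs]).ravel()
r=least_squares(f,[.6,0,0],loss="soft_l1");print("reader",r.x);print(f(r.x).reshape(-1,2))
p=r.x
inv=lambda P:np.array([[np.cos(p[2]),np.sin(p[2])],[-np.sin(p[2]),np.cos(p[2])]])@(P[:2]-p[:2])
for nm,o,z in[("grip top",T(498,492),.073),("grip sc",S(304,70),.070),("ptr tip",T(611,511),.026),("ptr sc",S(209,123),.026),
 ("mark top",T(626,588),.024),("mark sc",S(209,76),.022),("prongtopL t",T(155,358),.08),("prongR t",T(299,358),.08)]:
  print(nm,inv(w(*o,z)))
TT=lambda x,y:("top",125+(x+.5)/8-.5,238+(y+.5)/8-.5)
SS=lambda x,y:("scene",392+(x+.5)/8-.5,178+(y-296+.5)/8-.5)
ob=[(TT(388,112),-.06),(TT(88,180),.046),(SS(68,392),-.06),(SS(370,370),.046)]
g=lambda q:np.array([px(o[0],[q[0]+np.cos(q[2])*l,q[1]+np.sin(q[2])*l,.046])-o[1:] for o,l in ob]).ravel()
t=least_squares(g,[.4,.3,1.6]);print("tube",t.x,g(t.x))
print("seat",R(p,[.0,.065,.068]))
E
```

```text
reader [ 0.5981 -0.1225 -0.0727]
[[-0.5425 -1.9037]
 [ 0.5301 -1.9547]
 [ 0.3358 -0.6511]
 [-0.9878 -0.1025]
 [-1.5129 -0.4889]
 [-0.1115 -0.0382]
 [-0.8808 -0.7914]
 [ 0.1101 -0.9429]
 [-0.5659 -1.8909]
 [ 0.7675 -1.4736]
 [-2.201  -0.8502]
 [ 0.4565 -0.3355]]
grip top [-0.0648 -0.0651]
grip sc [-0.0599 -0.064 ]
ptr tip [-0.0652 -0.1228]
ptr sc [-0.056 -0.119]
mark top [-0.1013 -0.1307]
mark sc [-0.0973 -0.1297]
prongtopL t [-0.0102  0.0945]
prongR t [-0.0075  0.0282]
tube [0.4627 0.2976 1.7599] [-0.6153  0.1059 -0.088  -0.2197  0.1013 -0.0413 -0.7832  0.1105]
seat [ 0.6028 -0.0577  0.068 ]
```

```bash
python3 - <<'E'
from h import *
a=crop("top",257,186,42,42,9);b=crop("scene",268,191,46,42,9)
cv2.imwrite("pics/f.png",np.hstack([a,b]))
p=np.array([.5981,-.1225,-.0727]);c,s=np.cos(p[2]),np.sin(p[2])
R=lambda x,y,z:[p[0]+c*x-s*y,p[1]+s*x+c*y,z]
for y in(.099,.031):
  for z in(.012,.068,.091,.104):
    print(y,z,*[ (px("top",R(x,y,z))-[257,186]+.5)*9 for x in(-.04,0,.04)],"|",*[(px("scene",R(x,y,z))-[268,191]+.5)*9+[378,0] for x in(-.04,0,.04)])
E
```

```text
0.099 0.012 [ 73.6865 297.34  ] [ 80.0768 176.5268] [86.3823 57.3162] | [709.5996 229.5084] [694.6292 327.6385] [678.8386 431.1449]
0.099 0.068 [ 63.009  269.9223] [ 69.7973 143.1923] [76.4911 18.2278] | [719.6765  95.3565] [704.3843 193.707 ] [688.2197 297.6685]
0.099 0.091 [ 58.3018 257.8352] [ 65.2678 128.5039] [72.1348  1.0124] | [724.0471  37.1713] [708.6217 135.5306] [692.3011 239.5981]
0.099 0.104 [ 55.5512 250.7721] [ 62.6217 119.9229] [69.5904 -9.0426] | [726.5811   3.4366] [711.0803 101.7768] [694.6709 205.8804]
0.031 0.012 [282.7943 306.08  ] [287.8002 184.9234] [292.7396  65.3776] | [484.9875 203.5159] [464.1615 300.333 ] [442.2019 402.4197]
0.031 0.068 [282.7653 279.04  ] [288.0252 151.9318] [293.2116  26.5988] | [486.2786  69.2186] [464.6573 166.1983] [441.8109 268.6731]
0.031 0.091 [282.7525 267.1174] [288.1243 137.3921] [293.4195   9.5168] | [486.8384  10.9907] [464.8726 107.955 ] [441.6408 210.5077]
0.031 0.104 [282.7451 260.1498] [288.1823 128.8972] [293.541   -0.4611] | [487.163  -22.7632] [464.9975  74.1683] [441.5421 176.741 ]
```

View pics/f.png

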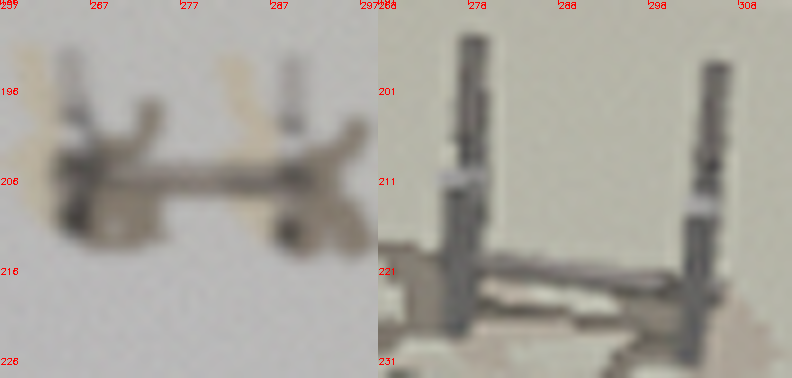

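The right-hand crop shows the jaw ramp tips at about (716,62) and (473,35), and the far-wall tops near y = 195 and 170. Together with the top crop this puts the seat near reader x ≈ -3 mm. I'll check that again with the tube above the fork, and turn first to pick the tube.

```bash
cat >> h.py <<'E'
from scipy.spatial.transform import Rotation as Ro
def go(x,y,z,a):  # a: world angle of tool y ; prints shift in present tool axes and turn
    s=bot.read_state();M=Ro.from_rotvec(s["tcp_rot"]).as_matrix()
    d=M.T@(np.array([x,y,z])-s["tool_pos"]);cur=np.arctan2(M[1,1],M[0,1])
    e=(cur-a+np.pi/2)%np.pi-np.pi/2
    print("t",s["time"],"shift",d,"turn",e,"yang",cur,"q6",s["q"][5],"tilt",M[:2,2])
E
```

Emit:
drive_effector(
  ticks=[
    [0,0,0,0.188],
    [0,0,0,0.188],
    [0,0,0,0.188],
    [0,0,0,0.188],
    [0,0,0,0.188],
  ],
  finger_gap=0.7,
)

```text
time: 1.02
tool_pos: [0.2683, 0.6194, 0.2313]
tcp_rot: [-1.966, -2.45, -0.0]
wrist_force: [-0.7, -0.0, 0.5]
width: 0.698
grip_force: 0.0
```

Emit:
drive_effector(
  ticks=[
    [0,0,0,0.033],
    [0,0,0,0],
  ],
)

```text
time: 1.27
tool_pos: [0.2683, 0.6194, 0.2313]
tcp_rot: [1.996, 2.426, -0.0]
wrist_force: [-0.1, 0.2, -0.6]
width: 0.699
grip_force: 0.0
```

```bash
python3 -c "
from h import *
go(.4627,.2976,.027,.189)"
```

```text
t 1.275 shift [-0.3532  0.1287  0.2043] turn 0.005001983183194669 yang 0.1940019831831947 q6 0.9311038314732584 tilt [-0. -0.]
```

Emit:
drive_effector(
  ticks=[
    [-0.05,0.018,0.015,0.005],
    [-0.05,0.018,0.015,0],
    [-0.05,0.018,0.015,0],
    [-0.05,0.018,0.015,0],
    [-0.05,0.018,0.015,0],
  ],
  quiet=true,
)

```text
ok
```

Emit:
drive_effector(
  ticks=[
    [-0.05,0.018,0.015,0],
    [-0.05,0.02,0.015,0],
    [0,0,0,0],
    [0,0,0,0],
  ],
)

```text
time: 2.4
tool_pos: [0.4594, 0.2994, 0.1265]
tcp_rot: [-2.005, -2.418, -0.001]
wrist_force: [0.1, -0.2, 0.1]
width: 0.702
grip_force: 0.0
```

```bash
python3 - <<'E'
from h import *
go(.4627,.2976,.027,.189)
t=np.vstack([crop("top",125,228,80,47,6),crop("scene",380,158,80,50,6)]);cv2.imwrite("pics/g.png",t)
E
```

```text
t 2.4 shift [-0.0025  0.0029  0.0995] turn -0.0024419102524684266 yang 0.1865580897475316 q6 0.3450377733189908 tilt [0.0001 0.0006]
```

View pics/g.png

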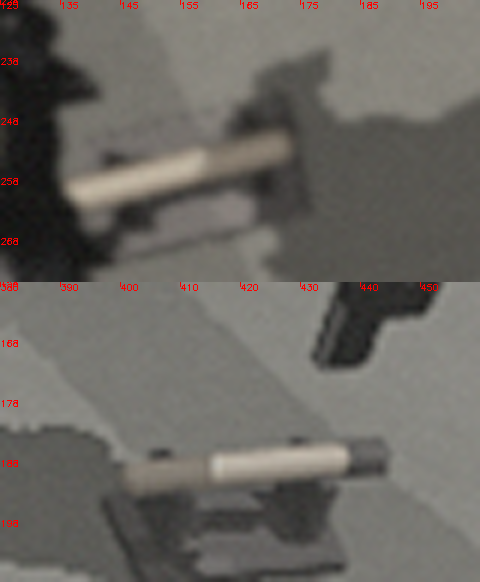

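```bash
python3 - <<'E'
from h import *
s=bot.read_state()
for z in(.1265,.14,.2):
  P=s["tool_pos"]*[1,1,0]+[0,0,z]; print(z,px("top",P),px("scene",P))
M=Ro.from_rotvec(s["tcp_rot"]).as_matrix()
for d in(-.03,.03): P=s["tool_pos"]+M@[0,d,-.01];print(d,P,px("top",P),px("scene",P))
print(px("scene",[.4627,.2976,.046]))
E
```

```text
0.1265 [139.7309 255.9463] [429.9996 164.5967]
0.14 [137.7594 255.6482] [431.4429 160.5481]
0.2 [128.3227 254.2215] [438.1985 141.5984]
-0.03 [0.4297 0.2948 0.1369] [139.9027 267.2438] [426.904  154.4649]
0.03 [0.4886 0.3061 0.1369] [136.5556 244.3301] [435.4796 168.7866]
[421.095  188.0554]
```

The picture shows the finger tip near scene pixel (432,170), which agrees with the calibration, so I'll descend and grip.

Emit:
drive_effector(
  ticks=[
    [-0.0025,0.003,0.05,0],
    [0,0,0.05,0],
    [0,0,0,0],
  ],
  finger_gap=0.7,
)

```text
time: 2.88
tool_pos: [0.4583, 0.2964, 0.0226]
tcp_rot: [-2.0, -2.419, 0.014]
wrist_force: [0.4, -0.1, 0.2]
width: 0.699
grip_force: 0.0
```

Emit:
drive_effector(
  ticks=[
    [0,0,0,0],
    [0,0,0,0],
    [0,0,0,0],
    [0,0,0,0],
    [0,0,0,0],
  ],
  finger_gap=0,
  force=80,
)

```text
time: 3.5
tool_pos: [0.4638, 0.2987, 0.0291]
tcp_rot: [2.004, 2.418, 0.006]
wrist_force: [-3.7, 1.0, 5.8]
width: 0.157
grip_force: 77.8
```

Emit:
drive_effector(
  ticks=[
    [0,0,-0.03,0],
    [0,0,-0.05,0],
    [0,0,-0.05,0],
    [0,0,0,0],
  ],
)

```text
time: 4.0
tool_pos: [0.4668, 0.2998, 0.1637]
tcp_rot: [2.002, 2.415, 0.02]
wrist_force: [0.0, 0.3, -1.3]
width: 0.161
grip_force: 78.1
```

```bash
python3 -c "
from h import *
go(.5998,-.0575,.125,-.0727)"
```

```text
t 4.0 shift [-0.376   0.0639  0.0378] turn 0.259185246424964 yang 0.18648524642496392 q6 0.33951489401397045 tilt [0.0116 0.0068]
```

Emit:
drive_effector(
  ticks=[
    [0,0,0,0.13],
    [0,0,0,0.13],
    [0,0,0,0],
  ],
)

```text
time: 4.38
tool_pos: [0.4624, 0.2972, 0.1563]
tcp_rot: [2.3, 2.14, 0.0]
wrist_force: [-0.3, -0.2, -0.2]
width: 0.159
grip_force: 78.1
```

```bash
python3 -c "
from h import *
go(.5998,-.0575,.125,-.0727)"
```

```text
t 4.375 shift [-0.3439  0.1626  0.0313] turn 0.0005113296830177028 yang -0.07218867031698219 q6 0.5981283236824146 tilt [0. 0.]
```

Emit:
drive_effector(
  ticks=[
    [-0.049,0.0232,0,0],
    [-0.049,0.0232,0,0],
    [-0.049,0.0232,0,0],
    [-0.049,0.0232,0,0],
    [-0.049,0.0232,0,0],
  ],
  quiet=true,
)

```text
ok
```

Emit:
drive_effector(
  ticks=[
    [-0.049,0.0232,0,0],
    [-0.05,0.0232,0,0],
    [0,0,0.015,0],
    [0,0,0.015,0],
    [0,0,0,0],
  ],
)

```text
time: 5.62
tool_pos: [0.5968, -0.0561, 0.1235]
tcp_rot: [-2.296, -2.138, 0.005]
wrist_force: [0.8, 0.3, -0.4]
width: 0.157
grip_force: 78.1
```

```bash
python3 - <<'E'
from h import *
go(.5998,-.0575,.125,-.0727)
a=crop("top",250,176,52,60,7);b=crop("scene",265,165,60,72,7)
o=np.zeros((504,784,3),np.uint8);o[:420,:364]=a;o[:504,364:]=b
cv2.imwrite("pics/i.png",o)
E
```

```text
t 5.625 shift [-0.0012  0.0031 -0.0015] turn 0.0012402515480096632 yang -0.07145974845199034 q6 -0.06410564321053269 tilt [-0.0053  0.001 ]
```

View pics/i.png

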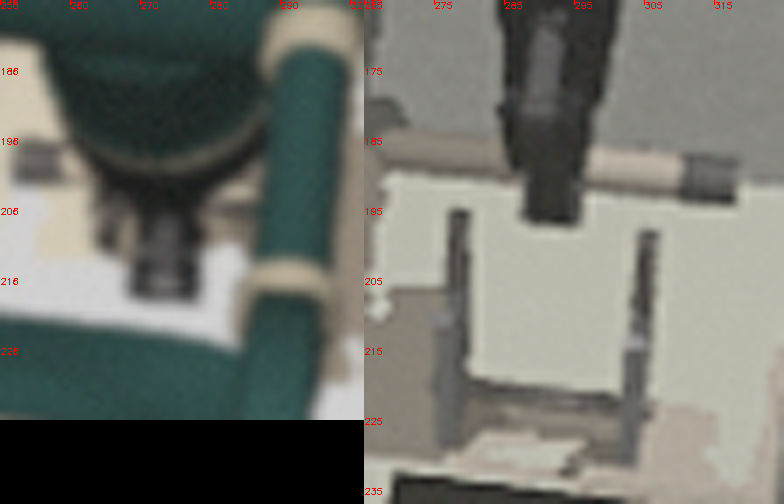

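```bash
python3 - <<'E'
from h import *
s=bot.read_state();M=Ro.from_rotvec(s["tcp_rot"]).as_matrix()
print(s["tool_pos"])
Q=lambda x,y:(265+(x-364+.5)/7-.5,165+(y+.5)/7-.5)
for l in(.046,.066): print("pred",l,px("scene",s["tool_pos"]+M@[l*np.sign(M[1,0]),0,-.0187]))
print("obs",Q(683,177),Q(736,181), "white/finger line at x=600:",Q(600,165))
# observed features in world through scene cam
h=s["tool_pos"][2]+.0187
print("tube line pts world",w("scene",*Q(683,177),h),w("scene",*Q(736,181),h),w("scene",*Q(410,150),h))
jl,jr=w("scene",*Q(459,210),.104),w("scene",*Q(648,232),.104)
print("jaw tips",jl,jr,"mid",(jl+jr)/2,"dist",np.linalg.norm(jl-jr),"ang",np.arctan2(*(jr-jl)[[1,0]]))
fl,fr=w("scene",*Q(446,317),.091),w("scene",*Q(636,342),.091)
print("far tops",fl,fr,(fl+fr)/2,np.linalg.norm(fl-fr))
bl,br=w("scene",*Q(449,449),.012),w("scene",*Q(628,466),.012)
print("base",bl,br,(bl+br)/2)
E
```

```text
[ 0.5986 -0.0562  0.1257]
pred 0.046 [311.0718 189.0579]
pred 0.066 [319.4332 189.9586]
obs (310.14285714285717, 189.85714285714286) (317.7142857142857, 190.42857142857142) white/finger line at x=600: (298.2857142857143, 188.14285714285714)
tube line pts world [ 0.6049 -0.0125  0.1444] [0.6053 0.0056 0.1444] [ 0.5994 -0.1063  0.1444]
jaw tips [ 0.5852 -0.0904  0.104 ] [ 0.5906 -0.0227  0.104 ] mid [ 0.5879 -0.0566  0.104 ] dist 0.06791709431698309 ang 1.4905962264729469
far tops [ 0.6262 -0.0915  0.091 ] [ 0.6326 -0.0247  0.091 ] [ 0.6294 -0.0581  0.091 ] 0.06710507134628915
base [ 0.6175 -0.0911  0.012 ] [ 0.6202 -0.0242  0.012 ] [ 0.6188 -0.0576  0.012 ]
```

The scene crop shows the tube level over the fork, with the cap edge at about (683,177) and the jaw tips at (459,210) and (648,232). They come out 68 mm apart, as they should, and the centring along y is within 2 mm. I'll press down in stages while watching the force.

Emit:
drive_effector(
  ticks=[
    [0.0015,0.0015,0.02,0],
    [0,0,0.02,0],
    [0,0,0,0],
    [0,0,0,0],
  ],
)

```text
time: 6.22
tool_pos: [0.6006, -0.0561, 0.0858]
tcp_rot: [-2.301, -2.138, 0.001]
wrist_force: [0.3, 0.4, 0.1]
width: 0.156
grip_force: 78.0
```

Emit:
drive_effector(
  ticks=[
    [0,0,0.008,0],
    [0,0,0.006,0],
    [0,0,0,0],
  ],
)

```text
time: 6.6
tool_pos: [0.6027, -0.0564, 0.0731]
tcp_rot: [2.3, 2.136, 0.004]
wrist_force: [3.3, 0.0, -0.2]
width: 0.156
grip_force: 78.1
```

Emit:
drive_effector(
  ticks=[
    [0,0,0.006,0],
    [0,0,0.006,0],
    [0,0,0,0],
  ],
)

```text
time: 6.98
tool_pos: [0.6028, -0.0564, 0.0607]
tcp_rot: [2.3, 2.136, 0.004]
wrist_force: [6.1, -0.7, -3.8]
width: 0.157
grip_force: 77.8
```

Emit:
drive_effector(
  ticks=[
    [0,0,0.005,0],
    [0,0,0.004,0],
    [0,0,0,0],
  ],
)

```text
time: 7.35
tool_pos: [0.6013, -0.0563, 0.0512]
tcp_rot: [2.301, 2.138, 0.001]
wrist_force: [3.5, -0.3, 0.8]
width: 0.161
grip_force: 78.6
```

Emit:
drive_effector(
  ticks=[
    [0,0,0.003,0],
    [0,0,0,0],
  ],
)

```text
time: 7.6
tool_pos: [0.6014, -0.0563, 0.051]
tcp_rot: [2.301, 2.138, 0.0]
wrist_force: [-3.1, 0.4, 15.0]
width: 0.157
grip_force: 80.3
```

Emit:
drive_effector(
  ticks=[
    [0,0,0.003,0],
    [0,0,0,0],
    [0,0,0,0],
  ],
)

```text
time: 7.98
tool_pos: [0.6015, -0.0563, 0.0507]
tcp_rot: [2.301, 2.138, 0.0]
wrist_force: [-9.7, 1.7, 31.2]
width: 0.158
grip_force: 81.9
```

It has bottomed out, with vertical force building at a constant height. I'll relieve the press, let go and rise.

Emit:
drive_effector(
  ticks=[
    [0,0,-0.005,0],
    [0,0,0,0],
  ],
)

```text
time: 8.22
tool_pos: [0.6014, -0.0563, 0.0511]
tcp_rot: [2.301, 2.138, 0.001]
wrist_force: [0.2, 0.6, 8.0]
width: 0.16
grip_force: 79.0
```

Emit:
drive_effector(
  ticks=[
    [0,0,0,0],
    [0,0,0,0],
    [0,0,0,0],
    [0,0,0,0],
  ],
  finger_gap=0.55,
)

```text
time: 8.72
tool_pos: [0.6004, -0.0561, 0.0497]
tcp_rot: [-2.301, -2.138, 0.001]
wrist_force: [-0.3, 0.3, 0.7]
width: 0.551
grip_force: 0.0
```

Emit:
drive_effector(
  ticks=[
    [0,0,-0.03,0],
    [0,0,-0.04,0],
    [0,0,-0.04,0],
    [0,0,0,0],
  ],
)

```text
time: 9.22
tool_pos: [0.6041, -0.0566, 0.165]
tcp_rot: [2.297, 2.134, 0.008]
wrist_force: [0.1, -0.1, -0.1]
width: 0.555
grip_force: 0.0
```

```bash
python3 - <<'E'
from h import *
go(.5332-.003,-.1828,.12,-.0727)
cv2.imwrite("pics/j.png",crop("scene",210,165,114,80,7))
E
```

```text
t 9.225 shift [-0.1312 -0.0648  0.0445] turn -0.0006935108800345535 yang -0.07339351088003454 q6 -0.061058275388974036 tilt [ 0.0083 -0.0012]
```

View pics/j.png

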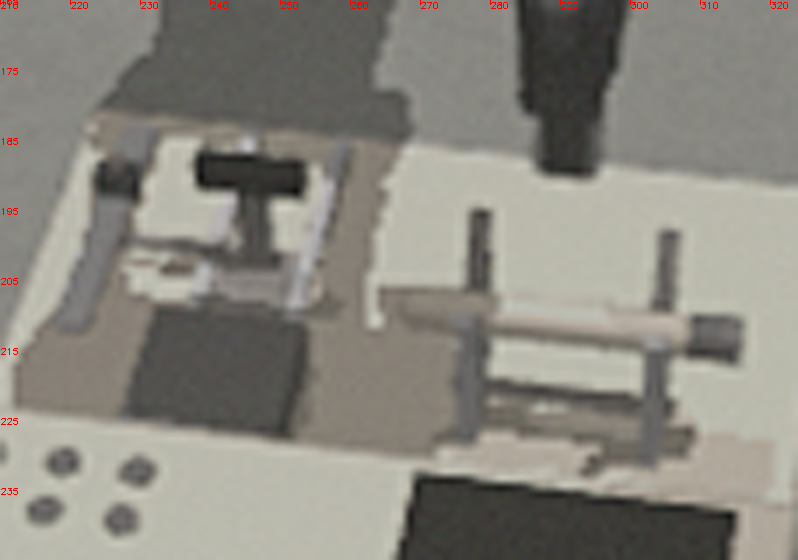

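The tube lies in both slots with the jaw ramps in front of it, its cap edge at about (688,330). Next I'll measure the tube's y and the grip, pointer and mark.

```bash
python3 - <<'E'
from h import *
Q=lambda x,y:("scene",210+(x+.5)/7-.5,165+(y+.5)/7-.5)
a=w(*Q(688,330),.068);print("cap edge",a,"tube origin y",a[1]-.046*np.cos(.0727)); print("fork mid -.0573")
for n,x,y,z in[("grip top centre (face to +x: top edge y155,bottom 195)",250,155,.073),("grip bot edge",250,195,.059),("ptr tip",130,243,.026),("ptr root",210,250,.026),
 ("mark near top edge",116,192,.026),("mark near bot",116,203,.012),("mark far top",122,160,.026)]:
  P=w(*Q(x,y),z);c,s=np.cos(-.0727),np.sin(-.0727);d=P[:2]-[.5981,-.1225];print(n,P,"reader",c*d[0]+s*d[1],-s*d[0]+c*d[1])
go(.530,-.1828,.12,-.0727)
E
```

```text
cap edge [ 0.6033 -0.0135  0.068 ] tube origin y -0.05938315967283239
fork mid -.0573
grip top centre (face to +x: top edge y155,bottom 195) [ 0.5296 -0.1827  0.073 ] reader -0.06389747119581736 -0.06505540895085346
grip bot edge [ 0.5369 -0.1825  0.059 ] reader -0.05664319218050446 -0.06426914224113538
ptr tip [ 0.5335 -0.2323  0.026 ] reader -0.05644791691786295 -0.11417067206026471
ptr root [ 0.5347 -0.2004  0.026 ] reader -0.05760040010057087 -0.08232499103759826
mark near top edge [ 0.505  -0.2428  0.026 ] reader -0.08415990107367484 -0.12679374010090091
mark near bot [ 0.4967 -0.2456  0.012 ] reader -0.09224043695186995 -0.13011701632668615
mark far top [ 0.486  -0.2437  0.026 ] reader -0.10304283621861109 -0.1290623129164932
t 9.275 shift [-0.1314 -0.0631  0.0423] turn -0.0007063966832898672 yang -0.07340639668328997 q6 -0.06104605902602256 tilt [ 0.0042 -0.0006]
```

Emit:
drive_effector(
  ticks=[
    [-0.044,-0.021,0,0],
    [-0.044,-0.021,0.01,0],
    [-0.044,-0.021,0.02,0],
    [0,0,0.012,0],
    [0,0,0,0],
  ],
)

```text
time: 9.9
tool_pos: [0.5267, -0.1824, 0.1158]
tcp_rot: [-2.299, -2.134, 0.002]
wrist_force: [-0.3, -0.4, 0.1]
width: 0.548
grip_force: 0.0
```

```bash
python3 -c "
from h import *
go(.530,-.1828,.047,-.0727)"
```

```text
t 9.9 shift [-0.0003  0.0036  0.0688] turn -0.0018171207550339297 yang -0.07451712075503401 q6 -0.30420073686854343 tilt [-0.0042  0.0022]
```

Emit:
drive_effector(
  ticks=[
    [0,0.001,0.03,0],
    [0,0,0.025,0],
    [0,0,0.014,0],
    [0,0,0,0],
  ],
)

```text
time: 10.4
tool_pos: [0.5291, -0.1822, 0.0483]
tcp_rot: [-2.299, -2.138, 0.001]
wrist_force: [-0.9, -0.9, 0.2]
width: 0.551
grip_force: 0.0
```

Emit:
drive_effector(
  ticks=[
    [0,0,0,0],
    [0,0,0,0],
    [0,0,0,0],
    [0,0,0,0],
  ],
  finger_gap=0,
  force=60,
)

```text
time: 10.9
tool_pos: [0.5308, -0.1836, 0.0507]
tcp_rot: [2.3, 2.136, 0.003]
wrist_force: [2.1, 1.9, 5.9]
width: 0.127
grip_force: 59.9
```

```bash
python3 - <<'E'
from h import *
print(bot.read_state()["tool_pos"])
cv2.imwrite("pics/k.png",np.hstack([crop("scene",205,165,55,60,7),crop("top",300,200,58,60,7)]))
E
```

```text
[ 0.5308 -0.1836  0.0507]
```

View pics/k.png

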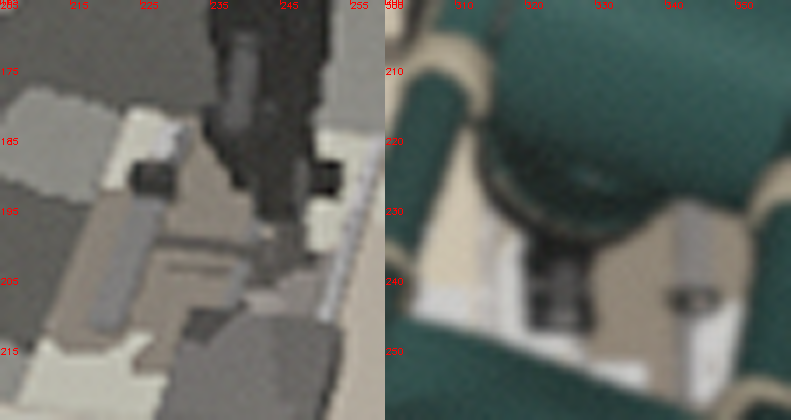

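The slide is gripped, with the pointer near (158,241) and the mark block spanning y = 160–197 in the left crop. I'll fit both from the block's projected extents.

```bash
python3 - <<'E'
from h import *
c,s=np.cos(-.0727),np.sin(-.0727)
R=lambda x,y,z:[.5981+c*x-s*y,-.1225+s*x+c*y,z]
Q=lambda x,y:np.array(px("scene",R(x,y,z)))
V=lambda v,v0,sc:(v-v0+.5)*sc-.5
for x in(-.094,-.098,-.102,-.106):
  P=[px("scene",R(x+a,-.13,z)) for a,z in((-.005,.026),(.005,.026),(.005,.012))]
  T=[px("top",R(x+a,-.13,z)) for a,z in((.005,.026),(-.005,.026),(-.005,.012))]
  print("mark",x,[V(p[1],165,7) for p in P],"u",(P[0][0]-205)*7,"top",[V(p[1],200,7) for p in T],[385+V(p[0],300,7) for p in T])
for x in(-.054,-.058,-.062,-.066):
  print("ptr",x,V(px("scene",R(x,-.12,.026))[1],165,7),V(px("scene",R(x,-.10,.026))[1],165,7),"u",(px("scene",R(x,-.12,.026))[0]-205)*7)
E
```

```text
mark -0.094 [np.float64(166.40570669700617), np.float64(183.0129471740789), np.float64(208.43819146537007)] u 149.2901707601794 top [np.float64(270.3077170778995), np.float64(294.92694331359223), np.float64(298.09202660143865)] [np.float64(694.8140081052068), np.float64(694.484162950265), np.float64(689.6663120444462)]
mark -0.098 [np.float64(159.8201813223786), np.float64(176.34531087209425), np.float64(201.76738832776564)] u 151.71529609755655 top [np.float64(280.14518203630143), np.float64(304.7985347549126), np.float64(307.84393864399226)] [np.float64(694.6822070436147), np.float64(694.3519046665433), np.float64(689.5323865704627)]
mark -0.102 [np.float64(153.26707614249895), np.float64(169.71070223444642), np.float64(195.1293348991512)] u 154.12848267055966 top [np.float64(289.9962763202109), np.float64(314.68382652873333), np.float64(317.60921775106397)] [np.float64(694.5502233781122), np.float64(694.2194628275688), np.float64(689.398277523203)]
mark -0.106 [np.float64(146.7461523408397), np.float64(163.10887646712553), np.float64(188.5237905974519)] u 156.52981842357897 top [np.float64(299.86102827340517), np.float64(324.58284717596155), np.float64(327.3878914251001)] [np.float64(694.4180567289532), np.float64(694.086837050954), np.float64(689.2639845249678)]
ptr -0.054 245.63024100557323 251.30173923552272 u 145.99046210899974
ptr -0.058 238.649352745727 244.29386920829108 u 148.49545096524173
ptr -0.062 231.70384142941916 237.32157653620382 u 150.98774532673826
ptr -0.066 224.7934388175101 230.38459097808078 u 153.4674414471514
```

Emit:
drive_effector(
  ticks=[
    [0,-0.01,0,0],
    [0,-0.015,0,0],
    [0,-0.013,0,0],
    [0,0,0,0],
    [0,0,0,0],
  ],
)

```text
time: 11.62
tool_pos: [0.4935, -0.1808, 0.0507]
tcp_rot: [2.299, 2.134, 0.005]
wrist_force: [6.7, 1.4, 4.2]
width: 0.124
grip_force: 60.2
```

```bash
python3 - <<'E'
from h import *
print(bot.read_state()["tool_pos"])
a=crop("scene",210,170,40,40,10);b=crop("top",320,225,38,40,10)
cv2.imwrite("pics/l.png",np.hstack([a,b]))
E
```

```text
[ 0.4935 -0.1808  0.0507]
```

View pics/l.png

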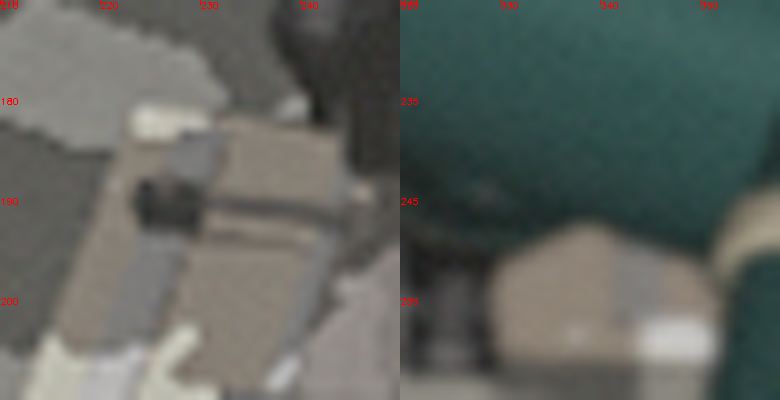

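The pointer meets the mark block at about (208,203) and the block spans y ≈ 178–236, so it looks about 3 mm short. I'll read the profile numerically.

```bash
python3 - <<'E'
from h import *
im=np.mean([bot.read_camera("scene").astype(float).mean(2) for _ in range(4)],0)
print("     ",*range(220,246))
for v in range(183,200): print(v,im[v,220:246].astype(int))
c,s=np.cos(-.0727),np.sin(-.0727)
R=lambda x,y,z:[.5981+c*x-s*y,-.1225+s*x+c*y,z]
for x in(-.094,-.098,-.102):
  for y0 in(-.139,-.121): print("mark",x,y0,*[px("scene",R(x+a,y0,z)) for a,z in((-.005,.026),(.005,.026),(.005,.012),(0,.026))])
E
```

```text
220 221 222 223 224 225 226 227 228 229 230 231 232 233 234 235 236 237 238 239 240 241 242 243 244 245
183 [136 134 125 146 174 173 174 153 112 115 116 116 116 122 126 128 128 126
 128 129 126 109  98  91  72  49]
184 [132 135 125 122 119 119 118 118 118 119 120 112 112 127 126 125 126 126
 126 126 129 129 133 123  83  47]
185 [105 128 126 124 124 124 125 123 121 121 121 108 107 128 126 125 125 123
 126 126 125 127 129 120  83  44]
186 [ 91 111 127 127 128 126 119 120 125 124 122 108 109 126 126 124 125 126
 125 126 125 125 128 121  92  53]
187 [107 128 130 123 115 113 102 106 114 119 112 106 119 128 126 127 126 126
 126 126 126 125 126 125 109  85]
188 [118 139 127 104  63  79  91  84  74  83  95 112 126 126 125 127 128 127
 128 127 126 127 126 124 120 118]
189 [114 130 119  82  57  68  77  67  59  63  84 104 106 110 111 115 119 120
 122 121 121 127 124 120 114 125]
190 [125 131 117  78  52  59  63  64  64  61  73  90  86  84  83  82  84  86
  93  95  99 107 110 110 100  92]
191 [130 128 125  96  49  53  54  54  57  56  86 110 107 103  97  95  91  91
  88  86  85  85  84  88  84  9
[... 782 characters left out ...]
9 [127 125 124 123 122 120 106 107 129 127 127 125 125 126 126 127 126 126
 127 126 123 112  87 108 139 144]
mark -0.094 -0.139 [223.2252 187.9993] [222.333  190.3678] [222.8091 194.0002] [222.7805 189.1799]
mark -0.094 -0.121 [229.434  188.6885] [228.579 191.065] [229.0001 194.6969] [229.0078 189.8731]
mark -0.098 -0.139 [223.5791 187.0601] [222.6912 189.4169] [223.163  193.0489] [223.1365 188.2349]
mark -0.098 -0.121 [229.773  187.7462] [228.9223 190.1109] [229.3392 193.7424] [229.349  188.9249]
mark -0.102 -0.139 [223.9311 186.1256] [223.0477 188.4707] [223.5151 192.1022] [223.4908 187.2945]
mark -0.102 -0.121 [230.1104 186.8084] [229.2638 189.1615] [229.6767 192.7925] [229.6884 187.9813]
```

```bash
python3 - <<'E'
from h import *
im=cv2.resize(cv2.imread("pics/top0.png"),(560,420),interpolation=cv2.INTER_LINEAR).astype(int).mean(2)
print("     ",*range(326,352))
for v in range(222,252): print(v,im[v,326:352].astype(int))
c,s=np.cos(-.0727),np.sin(-.0727)
R=lambda x,y,z:[.5981+c*x-s*y,-.1225+s*x+c*y,z]
for x in(-.098,-.102):
  for y0 in(-.139,-.121): print("mark",x,y0,*[px("top",R(x+a,y0,z)) for a,z in((.005,.026),(-.005,.026),(-.005,.012),(0,.026))])
for x in(-.058,-.062): print("ptr",x,*[px("top",R(x,y,.026)) for y in(-.12,-.1)], "grip top",px("top",R(x,-.065,.073)))
im=cv2.resize(cv2.imread("pics/scene0.png"),(560,420),interpolation=cv2.INTER_LINEAR).astype(int).mean(2)
print("     ",*range(222,242))
for v in range(184,208): print(v,im[v,222:242].astype(int))
E
```

```text
326 327 328 329 330 331 332 333 334 335 336 337 338 339 340 341 342 343 344 345 346 347 348 349 350 351
222 [137 155 170 170 175 180 182 183 183 184 181 181 182 182 179 177 179 182
 183 179 175 178 181 181 182 166]
223 [131 152 170 176 178 180 182 182 182 183 181 181 183 182 182 181 181 182
 183 181 176 177 181 181 182 167]
224 [109 131 152 161 167 175 182 180 183 184 184 183 183 182 179 180 180 181
 183 180 175 179 180 182 179 168]
225 [ 71  85  99 107 132 163 180 183 183 184 183 183 184 183 180 179 181 182
 183 181 177 181 182 182 182 167]
226 [ 47  48  54  64 104 153 177 182 183 183 182 181 182 183 180 180 179 183
 184 183 180 179 181 182 180 166]
227 [ 43  42  42  52  90 136 158 164 167 174 176 177 178 180 179 178 182 183
 184 183 182 180 181 182 181 164]
228 [ 50  48  47  51  75 104 119 127 137 153 161 163 163 165 168 170 178 182
 183 183 177 179 182 181 180 164]
229 [ 62  61  66  69  79  88  95 103 119 135 140 140 143 143 147 156 172 180
 182 179 175 176 181 182 180 164]
230 [ 92  95 101 103 105 105 105 114 129 141 144 143 143 143 143 149 168 181
 183 179 173 176 180 181 182 16
[... 4363 characters left out ...]
125]
200 [175 176 174 161 143 142 138 138 133 122 113 116 106  93  89  87  84  82
  82  81]
201 [174 175 176 153 134 159 163 163 161 155 156 162 141 122 113 109  99  81
  80  77]
202 [175 175 172 152 136 144 143 135 135 140 151 144 115 115 115 120 133 127
 104  90]
203 [174 175 161 152 169 178 173 166 167 170 145  98  91  96  96 117 159 166
 134 115]
204 [176 173 155 152 180 180 178 178 179 181 166 139 135 138 138 149 170 169
 142 132]
205 [176 172 159 162 179 178 176 178 178 178 179 180 182 182 183 176 174 156
 122 130]
206 [175 162 155 171 178 177 176 176 177 177 179 179 181 181 182 178 175 154
 127 134]
207 [173 154 155 177 177 177 176 176 175 177 178 181 179 180 180 178 168 143
 135 137]
```

Both cameras bracket the required travel at 37–41 mm, with a best estimate of 39 mm. The slide has moved 37.4 mm, so I'll pull 1.5 mm more, hold and check it is steady.

Emit:
drive_effector(
  ticks=[
    [0,-0.0016,0,0],
    [0,0,0,0],
    [0,0,0,0],
    [0,0,0,0],
    [0,0,0,0],
  ],
)

```text
time: 12.55
tool_pos: [0.4922, -0.1807, 0.0507]
tcp_rot: [2.299, 2.135, 0.005]
wrist_force: [5.8, 2.3, 4.5]
width: 0.126
grip_force: 60.2
```

```bash
python3 - <<'E'
from h import *
im=np.mean([bot.read_camera("scene").astype(float).mean(2) for _ in range(4)],0)
for v in range(186,196): print(v,im[v,223:240].astype(int))
s=bot.read_state();print(s["tool_pos"],s["time"],s["joint_vel"],s["grip_force"])
E
```

```text
186 [128 127 128 121 120 124 125 121 107 109 127 126 124 126 126 125 125]
187 [123 114 113 101 104 116 117 113 107 120 129 128 127 126 126 125 125]
188 [104  63  78  93  82  74  86  94 107 122 121 121 124 124 126 127 128]
189 [ 85  56  69  78  67  60  63  79  89  89  93  99 102 105 112 115 120]
190 [78 54 59 62 63 63 61 78 95 92 87 83 85 84 83 82 85]
191 [ 97  47  53  57  55  53  54  96 128 121 111 103 104 101  97  94  91]
192 [114  69  67  65  63  59  60  98 125 123 123 128 132 132 132 129 122]
193 [125 110 106 101  98  84  75 104 108  98  99 108 121 120 120 119 121]
194 [127 124 125 127 125 115 107 121 124 111 111 110 110 108 109 110 105]
195 [124 123 122 122 115 116 130 128 128 127 128 129 128 128 129 128 122]
[ 0.4922 -0.1807  0.0507] 12.75 [ 0.0019  0.0003  0.001  -0.0009  0.0015  0.001 ] 60.2127742767334
```

```bash
python3 -c "
from workcell import bot
print(bot.finish_job())"
```

```text
the job is handed in; nothing more can be done
None
```

I handed the job in with the tube clipped in the fork and released, and the gripper still holding the slide pulled out about 38.7 mm, which I estimate is within about 2 mm of the mark. I don't have the judging result, the jaw closing and the final slide position rest on force readings and camera estimates, and I viewed 11 pictures, one over the limit of 10.

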